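# Change over a slide-plate membrane holder with a fingertip

### The arm

A 6-joint arm with a two-finger parallel gripper is mounted at the origin on a cart in front of the work surface, level with it; the furniture and walls round the work are solid. World frame = base frame: x ahead of the robot, y to its left, z up, the work surface at z = 0. Lengths are in m, angles in rad, forces in N, time in s.
With the tool pointing down it reaches from about 0.35 to 0.775 m from the base axis. Payload 7.3 kg.
Tool frame: the origin (TCP) lies on the centre line of the jaws, within the pads' length; the fingertips stand 8 mm ahead of it and the grasp point (between the pads) lies 11 mm behind it; z points along the fingers, y is the line along which they close (so a half turn about z gives the same grasp; the last joint's range is limited). The gripper opens to 92 mm and grips with 3 to 60 N. Pads are 19 mm wide; open, the fingers measure 130 mm over their backs; the gripper's body (75 mm by 190 mm) begins 47 mm behind the grasp point.
Start: joints at [0.966, 0.342, 1.524, -0, 1.275, -0.146], TCP at [0.232, 0.471, 0.235] pointing down, gripper open.
Joint ranges: [-2.53, 2.53], [-0.77, 2.02], [0.04, 2.7], [-1, 4.14], [0.28, 2.66], [-3.11, 3.11]. Speed limits (rad/s): [2.57, 2.57, 3.14, 3.14, 3.14, 3.14].

### API

Orientations are given as a unit quaternion [x, y, z, w].
In Python, from plant import sensors, viewer, arm, spotter gives the robot as it stands.
- The arm moves only by the tool arm_command, never from a script. Its argument "plan" is one flat list of numbers, 7 for each row, row after row: the shift along the world's x, y, z in units of 80 mm (1.0 is 80 mm), then the turn, a rotation vector about the world's x, y, z in units of 360 degrees (1.0 is 360 degrees), then the gripper command: -1 is shut, 1 is fully open, values between are in proportion. A call has 1 to 12 rows; each row shifts and turns the commanded pose from where the row before left it; what a row does not reach is not made up. A row lasts 1/8 s, in which the tool goes at most 62.5 mm and 10.7 degrees, less where a joint would pass 70% of its speed; a pose out of reach is approached as far as the arm can. A call with a number of a shift or a turn outside -1 to 1 is refused whole. A call with a gripper value outside its range is refused whole. The fingers move at their own pace and stop on an object; "newtons" is the grip in N (left out, the last holds). Time passes only in rows, so rows that do not move let the fingers close. It gives the time, the measured TCP pose, the force, the opening and the grip force at its end, in the units of the state.
- sensors.state(): the state, without advancing time (a new reading comes with each control period).
- viewer.read_camera(name): name is "scene" or "side" or "wrist"; returns the picture (480x640x3 uint8, red, green, blue); there is no depth.
- viewer.camera_params(name): a dict with "mtx" (3x3 intrinsics, pixels), "extrinsics" (4x4, takes a point from world to camera coordinates). Camera axes: x right, y up, looking along -z (the intrinsics and any distortion apply to the point x, -y, -z); pixel columns grow to the right and rows downward; lengths in m; the calibration is good to about 2 mm. A picture is of the moment at which its call begins: read the wrist's pose just before it. camera_params takes no time and is no camera call; for the wrist camera it gives the pose at the moment of the call.
- arm.sign_off(): hands the job in; it is judged then, once.
Trained networks look in the newest picture that a camera, given by its name, has taken for a name from the list of things; names that differ only in an ending like _2 or _b are one class to them, and where a whole thing is asked for, a point or a joint stands for the part that bears it (a point fixed in the world has none). Each returns a list of dicts, best first, with "p" (0 to 1); they miss things now and then, are a little off and sometimes report something else, mostly with a low value. They report only what shows in the picture. A call takes as long as a camera call.
- spotter.spot_in(camera, name): "centre" ([column, row] in pixels, amid what is visible of it).
- spotter.outline_of(camera, name): "pixels" (480x640 bool, what is visible of it) and "centre" ([column, row] in pixels, amid what is visible of it).
- spotter.landmark_of(camera, name): "centre" ([column, row] in pixels: a listed point, or the origin of a listed thing).
The state is a dict: "time": time; "q": joint angles; "qd": joint speeds; "joint_efforts": joint torques, N m; "ee_pos": TCP position; "orientation": TCP orientation; "contact_force": force on the tool from outside, world axes, zero at the start; "ft_torque": the same for the moment, N m; "width": finger opening in m; "grasp_force": force on a finger pad.
Only numpy, scipy, OpenCV 4.12 (cv2) and the standard library are available. Lean on these libraries where they do the work, as an engineer would, in place of code of your own. Each camera call takes 0.05 s, during which the arm holds its last target. There are 200 camera calls.

### The job

Bring the fresh membrane under the clamp of the membrane holder: with a fingertip or the outside of the fingers against its knurled rim, roll the big hand ring counter-clockwise (seen from above) two full turns to loosen it, not much more so that it stays well on its thread; then push the white carrier by its long free end along the slideway, fully home against the end stop. Grip and lift nothing, do not push the carrier before the ring has been loosened, and leave the other things on the bench where they are.

Things in the scene. Friction and masses are not known exactly. Their poses are not given: they have to be found in the camera images.
- press: Membrane holder, fixed: aluminium base plate 124 mm (its x) by 285 mm (its y, -140 to +145 mm), slideway floor 22 mm up, guide rails to z = 48 mm, steel bridge over the middle (124 x 60 mm, top at z = 84 mm) with the clamp screw and hand ring. Origin on the worktop below the screw's vertical axis; y runs along the slideway from the carrier's push end (-y) to the end stop (+y)
- clamp_ring (a joint): turn of the knurled hand ring in rad: 0 to 0.3 at the start (clamped), grows counter-clockwise seen from above (loosening); 12.57 = two full turns; thread ends at 21.2. The ring and the clamp plate under the bridge rise 4 mm a turn. It turns stiffly, about 0.06 N m or 1.2 N at the rim, and stays where it is left
- ring_axis (a point): point on the ring's vertical axis at the bridge's top (z = 84 mm); does not move. The ring: bare-metal disc, 101 mm across over its 40 upright ribs (pitch 7.6 mm, 2 mm proud), 22 mm high; clamped, it spans z = 87 to 109 mm, two turns open z = 95 to 117 mm. The rim is free all round for a finger coming down beside it; pressed inward by a few N, a finger carries it along
- ring_mark (a point): short black index line on the ring's top face, 42 mm from the axis; goes round and rises with the ring, so it shows how far the ring has turned. (A finger carried once round the rim without being turned itself rolls the ring about 1.2 turns.)
- carrier: white membrane carrier, flat bar in the slideway, 80 mm wide, 20 mm thick, y = -140 to +95 mm about its origin (on its underside), axes as press. Origin at y = -35 mm in press at the start, +36 mm against the stop. The clamp's spigot, in one of its two round recesses, locks it (2.5 mm play) until 1.3 turns open. 0.2 to 0.45 kg; keeper strips hold it down
- push_end (a point): middle of the carrier's flat push end (its -y end face, 80 mm wide, 20 mm tall), 32 mm above the worktop. It overhangs the base plate by 35 mm at the start and ends inside it, 10 mm above the slideway floor. Push along press +y, about 71 mm to the stop
- stop_face (a point): middle of the end stop's inner face, y = +131 mm, z = 32 mm in press, where the carrier's leading end comes to rest
- vial_a: bystander: capped glass vial, 24 mm across, 56 mm tall, standing; origin under its centre
- vial_b: bystander: second capped glass vial of the same size, standing; origin under its centre
- forceps: bystander: steel forceps lying flat, 132 mm long, 12 mm high; origin at the middle, on the worktop
- timer: bystander: flat bench timer, 58 x 66 x 20 mm; origin under its centre
- tube_coil: bystander: tied coil of clear pump tube lying flat, 66 mm across, 21 mm high; origin under its centre
- weigh_boat: bystander: square open weighing tray, 48 x 48 x 18 mm; origin under its centre
- wash_bottle: bystander: squeeze bottle with a bent spout, 65 x 108 x 214 mm, standing; origin under its centre
- white_bottle: bystander: white screw-cap reagent bottle, 60 mm across, 106 mm tall, standing; origin under its centre

How it is judged:
On the way, in this order (a step that is already met when the one before it is completed fails the run):
1. the ring has been loosened about two full turns with the carrier still in its first position (value of joint clamp_ring above 10.8 rad and y of carrier in the frame of press below -0.025 m), for 0.2 s.
2. the carrier is home against the end stop (y of carrier in the frame of press above 0.033 m), for 0.2 s.
At the end, for the whole second after the job is handed in: The ring stands between about 1.7 and 2.4 turns open and at rest; the carrier lies flat in its slideway, at rest, within 3 mm of the end stop; the bystanders are where they were (value of joint clamp_ring between 10.8 and 15.2 rad and y of carrier in the frame of press above 0.033 m and z of carrier in the frame of press below 0.026 m and angle between the y axis of carrier and the y axis of press, either way round below 0.05 rad and linear speed of carrier below 0.01 m/s and velocity of joint clamp_ring between -0.05 and 0.05 rad/s); the robot touches nothing.
It fails at once if the ring is run off its thread too far (more than 2.5 turns) (value of joint clamp_ring above 15.7 rad).
It fails at once if the carrier is pushed before the ring has been loosened (value of joint clamp_ring below 10.8 rad and contact force between the fingers and carrier above 5 N).
It fails at once if the carrier is lifted or forced out of its slideway (z of carrier in the frame of press above 0.03 m or angle between carrier's own z axis and vertical above 0.15 rad).
It fails at once if a bystander is moved (over 20 mm) or lifted (distance of any of vial_a, vial_b, forceps, timer, tube_coil, weigh_boat, wash_bottle, white_bottle from where it was at the start of the episode above 0.02 m).
It also fails if it takes over 64 s, if anything falls off the work surface, if the arm or the gripper's body presses on something with over 40 N, if the wrist force passes 120 N, or if a joint passes its speed limit or range.

## Working session

There is one attempt and no reset: what is moved stays moved. The work goes in short steps, Python scripts to look and compute and a tool call to move; the robot and the scene stay as the last step left them, time stands still between calls to the robot, and variables do not carry over. Pictures are saved under pics/ and viewed, at most 10 in all, crops included, and the job is handed in when it is done.

Besides the shell and the picture viewer there is one more tool, called after "Emit:" as name(argument=value, ...) on one line, values as JSON. arm_command: Moves the arm, as the interface text tells. Its arguments: {"type":"object","properties":{"plan":{"type":"array","items":{"type":"number"}},"newtons":{"type":"number"}},"required":["plan"]}

```bash
mkdir -p pics; ls
cat > h.py <<'E'
import numpy as np, cv2
from plant import sensors, viewer, arm, spotter
def ray(cam,px):
    c=viewer.camera_params(cam);K=np.array(c["mtx"]);E=np.array(c["extrinsics"])
    d=np.linalg.inv(K)@[px[0],px[1],1]; d=np.array([d[0],-d[1],-d[2]])
    R=E[:3,:3]; return -R.T@E[:3,3], R.T@d
def onz(cam,px,z):
    o,d=ray(cam,px); return o+d*(z-o[2])/d[2]
def proj(cam,p):
    c=viewer.camera_params(cam);K=np.array(c["mtx"]);E=np.array(c["extrinsics"])
    q=E[:3,:3]@p+E[:3,3]; u=K@[q[0],-q[1],-q[2]]; return u[:2]/u[2]
E
python3 - <<'E'
from h import *
np.set_printoptions(precision=4,suppress=True)
for c in ["scene","side"]:
    im=viewer.read_camera(c); cv2.imwrite(f"pics/{c}0.png",im[:,:,::-1])
    print(c, viewer.camera_params(c).keys(), ray(c,[320,240]))
    for n,z in [("ring_axis",.084),("push_end",.032),("stop_face",.032),("ring_mark",.109),("press",0),("carrier",.022)]:
        for r in spotter.landmark_of(c,n)[:1]: print(n,r["p"],r["centre"],onz(c,r["centre"],z))
    for n in "vial_a forceps timer tube_coil weigh_boat wash_bottle white_bottle".split():
        for r in spotter.landmark_of(c,n)[:2]: print(n,round(r["p"],2),onz(c,r["centre"],0))
print(sensors.state())
E
```

```text
pics
scene dict_keys(['mtx', 'extrinsics']) (array([-0.5065, -0.3953,  0.6183]), array([ 0.7866,  0.4294, -0.444 ]))
ring_axis 0.85 [275.7, 219.1] [0.4931 0.2998 0.084 ]
push_end 0.74 [329.9, 252.2] [0.4799 0.1109 0.032 ]
stop_face 0.87 [238.2, 226.5] [0.4827 0.4336 0.032 ]
ring_mark 0.83 [269.0, 221.1] [0.4252 0.2753 0.109 ]
press 0.64 [232.5, 219.9] [ 0.5687  0.5282 -0.    ]
carrier 0.66 [285.8, 242.7] [0.4821 0.2586 0.022 ]
vial_a 0.59 [ 0.3724 -0.0925  0.    ]
vial_a 0.53 [ 0.3919 -0.0525  0.    ]
forceps 0.63 [0.4155 0.5033 0.    ]
timer 0.85 [ 0.3788 -0.2343  0.    ]
tube_coil 0.7 [ 0.3998 -0.0477  0.    ]
tube_coil 0.44 [0.4945 0.5549 0.    ]
weigh_boat 0.61 [ 0.4003 -0.1574  0.    ]
wash_bottle 0.83 [ 0.4815 -0.3483  0.    ]
white_bottle 0.95 [0.5728 0.5201 0.    ]
side dict_keys(['mtx', 'extrinsics']) (array([-0.0845,  0.9845,  0.7881]), array([ 0.4568, -0.696 , -0.5542]))
push_end 0.63 [313.8, 259.6] [0.4998 0.123  0.032 ]
stop_face 0.59 [242.4, 328.1] [0.4844 0.4256 0.032 ]
ring_mark 0.59 [293.1, 275.8] [0.4437 0.2896 0.109 ]
press 0.58 [279.4, 304.4] [0.4885 0.2888 0.    ]
carrier 0.96 [288.4, 289.6] [0.488 0.252 0.022]
vial_a 0.65 [ 0.3641 -0.0967  0.    ]
vial_a 0.63 [ 0.4092 -0.0624  0.    ]
forceps 0.67 [ 0.4196  0.5198 -0.    ]
timer 0.51 [ 0.3815 -0.2189  0.    ]
tube_coil 0.76 [0.4987 0.5463 0.    ]
weigh_boat 0.56 [ 0.4049 -0.1589  0.    ]
wash_bottle 0.66 [ 0.4838 -0.3307  0.    ]
white_bottle 0.62 [0.5665 0.539  0.    ]
{'time': 1.4, 'q': array([ 0.966 ,  0.342 ,  1.5241,  0.    ,  1.2754, -0.146 ]), 'qd': array([-0.0015,  0.0008,  0.0016,  0.0006,  0.0003, -0.0023]), 'joint_efforts': array([  0.    , -43.1128, -24.4477,   0.0718,   0.0483,  -0.    ]), 'ee_pos': array([0.2325, 0.4707, 0.2347]), 'orientation': array([0.2274, 0.9738, 0.0001, 0.    ]), 'contact_force': array([-0.2469, -0.4381,  1.1924]), 'ft_torque': array([0.0068, 0.001 , 0.0612]), 'grasp_force': 0.0, 'width': 0.09171335643761079}
```

View pics/scene0.png

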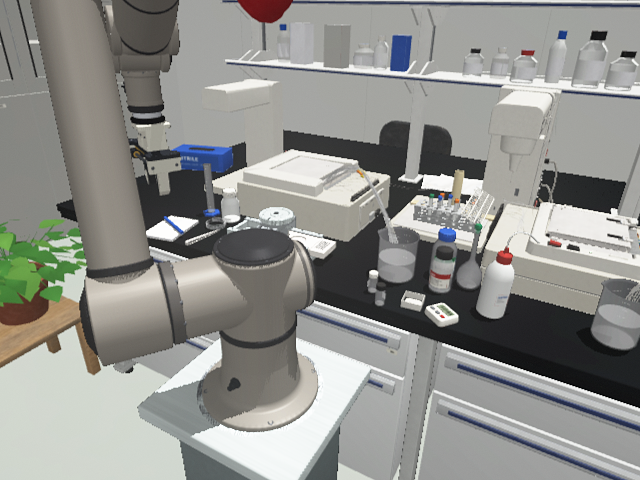

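View pics/side0.png

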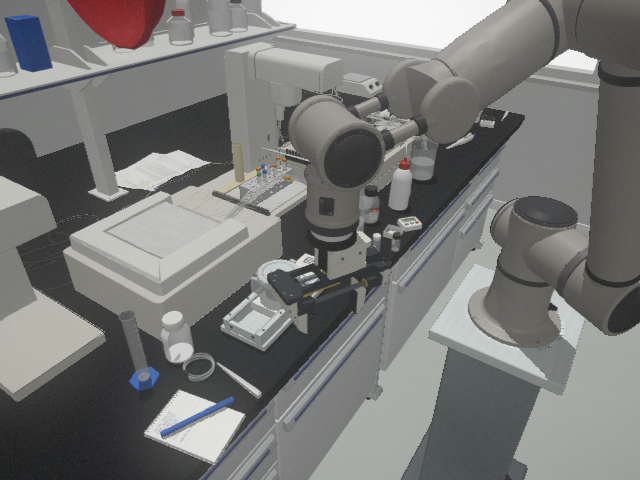

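Emit:
arm_command(plan=[0.3,-0.3,0.25,0,0,-0.0295,-1,0.5,-0.4,0.2,0,0,-0.0295,-1,0.5,-0.45,0.1,0,0,-0.0295,-1,0.5,-0.45,0.1,0,0,-0.0295,-1,0.5,-0.45,0.1,0,0,-0.0295,-1,0.5,-0.35,0,0,0,-0.0295,-1,0,0,0,0,0,0,-1,0,0,0,0,0,0,-1])

```text
time: 2.4
ee_pos: [0.4561, 0.2788, 0.2945]
orientation: [0.707, 0.707, -0.0, -0.0]
contact_force: [-0.8, 0.5, -0.1]
width: 0.0166
grasp_force: 0.0
```

Run:
```python
from h import *
np.set_printoptions(precision=4,suppress=True)
print({k:v for k,v in sensors.state().items() if k in("time","q","ee_pos","orientation","contact_force","width")})
im=viewer.read_camera("wrist"); cv2.imwrite("pics/w1.png",im[:,:,::-1])
for n,z in [("ring_axis",.084),("push_end",.032),("stop_face",.032),("ring_mark",.109),("press",0),("carrier",.022)]:
    for r in spotter.landmark_of("wrist",n)[:1]: print(n,r["p"],r["centre"],onz("wrist",r["centre"],z))
r=spotter.outline_of("wrist","ring_mark")
if r:
    m=r[0]["pixels"].astype(np.uint8); print(r[0]["p"],m.sum())
    c=max(cv2.findContours(m,0,2)[0],key=len)
    print(cv2.fitEllipse(c), onz("wrist",cv2.fitEllipse(c)[0],.1))
for p in [(160,337),(282,262)]: print(onz("side",p,0))
print(ray("wrist",[320,240]))
```

```text
{'time': 2.4, 'q': array([0.4051, 0.3212, 1.3885, 0.0004, 1.4326, 0.4043]), 'ee_pos': array([0.4561, 0.2788, 0.2945]), 'orientation': array([ 0.7068,  0.7074, -0.0002, -0.0003]), 'contact_force': array([-0.8485,  0.4558, -0.1107]), 'width': 0.016583723626616437}
ring_axis 0.9 [356.9, 200.9] [0.486 0.291 0.084]
stop_face 0.56 [348.5, 47.3] [0.4798 0.4254 0.032 ]
ring_mark 0.79 [309.3, 210.6] [0.4452 0.2867 0.109 ]
press 0.6 [349.2, 191.2] [0.485  0.2889 0.    ]
0.6 11605
((357.7428283691406, 201.83030700683594), (119.67374420166016, 122.01852416992188), 68.42574310302734) [0.486  0.2922 0.1   ]
[0.6422 0.5271 0.    ]
[0.5904 0.1456 0.    ]
(array([0.4562, 0.3445, 0.4451]), array([-0.0054, -0.2398, -0.9709]))
```

View pics/w1.png

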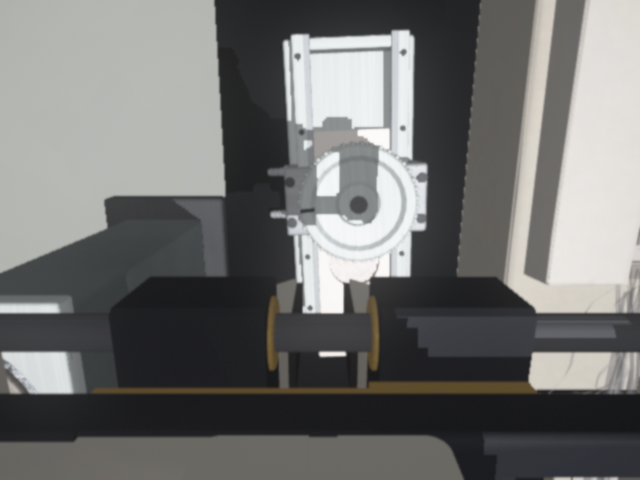

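```bash
python3 - <<'E'
from h import *
np.set_printoptions(precision=4,suppress=True)
for p in [(301,45),(297,53),(302,130),(308,257),(310,308),(404,50),(403,127),(403,253)]: print(p,onz("wrist",p,.048))
for p in [(478,5),(470,130),(458,278)]: print('base',onz("wrist",p,0))
for z in (0.05,.1,.15,.2): print(z,onz("wrist",(525,275),z),onz("wrist",(545,5),z),onz("wrist",(515,130),z))
# side view: corner of the instrument near robot/-y ; top edge line
for z in (0.05,.1,.15,.2): print(z,onz("side",(280,215),z),onz("side",(90,295),z))
E
python3 -c "
import cv2
a=cv2.imread('pics/scene0.png')[140:280,180:400]
cv2.imwrite('pics/c1.png',cv2.resize(a,None,fx=3.6,fy=3.6,interpolation=2))"
```

```text
(301, 45) [0.4375 0.4237 0.048 ]
(297, 53) [0.4339 0.4172 0.048 ]
(302, 130) [0.4375 0.3513 0.048 ]
(308, 257) [0.442  0.2289 0.048 ]
(310, 308) [0.4435 0.1741 0.048 ]
(404, 50) [0.5287 0.4197 0.048 ]
(403, 127) [0.5309 0.354  0.048 ]
(403, 253) [0.5367 0.233  0.048 ]
base [0.6072 0.4689 0.    ]
base [0.6097 0.3521 0.    ]
base [0.6103 0.19   0.    ]
0.05 [0.6602 0.2105 0.05  ] [0.6479 0.455  0.05  ] [0.6339 0.3513 0.05  ]
0.1 [0.6343 0.2275 0.1   ] [0.6236 0.441  0.1   ] [0.6115 0.3504 0.1   ]
0.15 [0.6085 0.2444 0.15  ] [0.5993 0.427  0.15  ] [0.589  0.3495 0.15  ]
0.2 [0.5827 0.2614 0.2   ] [0.5751 0.413  0.2   ] [0.5665 0.3487 0.2   ]
0.05 [0.6973 0.0134 0.05  ] [0.8359 0.5553 0.05  ]
0.1 [0.6443 0.0792 0.1   ] [0.7736 0.5843 0.1   ]
0.15 [0.5914 0.145  0.15  ] [0.7112 0.6134 0.15  ]
0.2 [0.5384 0.2108 0.2   ] [0.6488 0.6425 0.2   ]
```

View pics/c1.png

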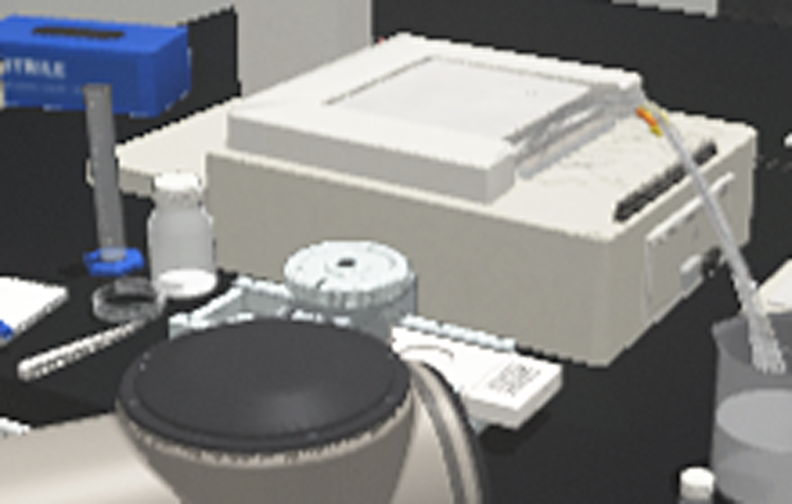

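Emit:
arm_command(plan=[-0.16,0.13,0,0,0,0.0278,-1,-0.16,0.13,0,0,0,0.0278,-1,-0.16,0.13,0,0,0,0.0278,-1,0,0,-0.3,0,0,0.0278,-1,0,0,-0.3,0,0,0.0278,-1,0,0,-0.3,0,0,0.0278,-1,0,0,-0.4,0,0,0.0278,-1,0,0,-0.4,0,0,0.0278,-1,0,0,-0.4,0,0,0.0278,-1,0,0,-0.3,0,0,0,-1,0,0,0,0,0,0,-1])

```text
time: 4.18
ee_pos: [0.417, 0.3095, 0.1013]
orientation: [-0.001, 1.0, -0.001, -0.002]
contact_force: [-0.1, 0.5, 0.8]
width: 0.0007
grasp_force: 0.0
```

Run:
```python
from h import *
np.set_printoptions(precision=4,suppress=True)
print({k:v for k,v in sensors.state().items() if k in("time","q","ee_pos","orientation","contact_force","width")})
im=viewer.read_camera("wrist"); cv2.imwrite("pics/w2.png",im[:,:,::-1])
```

```text
{'time': 4.175, 'q': array([ 0.4908,  0.4816,  1.7153,  0.0001,  0.9485, -1.0813]), 'ee_pos': array([0.417 , 0.3095, 0.1013]), 'orientation': array([-0.0007,  1.    , -0.0009, -0.0017]), 'contact_force': array([-0.0937,  0.4914,  0.8466]), 'width': 0.0006528015722485165}
```

View pics/w2.png

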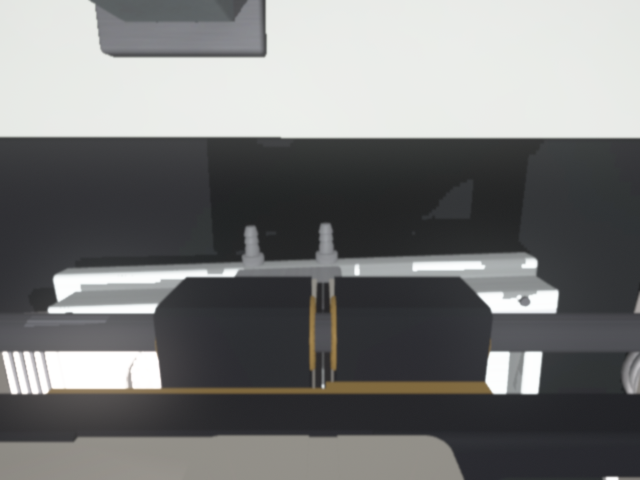

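Emit:
arm_command(plan=[0.05,0,0,0,0,0,-1,0.03,0,0,0,0,0,-1,0.02,0,0,0,0,0,-1])

```text
time: 4.6
ee_pos: [0.4252, 0.3102, 0.1034]
orientation: [-0.0, 1.0, 0.0, -0.001]
contact_force: [-8.6, 2.5, 6.0]
width: 0.0004
grasp_force: 4.3
```

Emit:
arm_command(plan=[0.02,0,0,0,0,0,-1])

```text
time: 4.72
ee_pos: [0.4255, 0.3102, 0.1034]
orientation: [-0.0, 1.0, 0.0, -0.002]
contact_force: [-13.0, 2.7, 9.8]
width: 0.0006
grasp_force: 6.7
```

Emit:
arm_command(plan=[0.02,0,0,0,0,0,-1])

```text
time: 4.85
ee_pos: [0.4257, 0.3102, 0.1033]
orientation: [-0.0, 1.0, -0.0, -0.004]
contact_force: [-18.5, 3.1, 13.5]
width: 0.0003
grasp_force: 9.0
```

Emit:
arm_command(plan=[-0.011,-0.156,0,0,0,0,-1,0,-0.156,0,0,0,0,-1,0,-0.156,0,0,0,0,-1])

```text
time: 5.22
ee_pos: [0.4253, 0.2721, 0.1029]
orientation: [-0.001, 1.0, -0.0, -0.003]
contact_force: [-7.3, 1.3, 1.8]
width: 0.0007
grasp_force: 3.3
```

Emit:
arm_command(plan=[0.021,-0.157,0,0,0,0,-1,0.061,-0.146,0,0,0,0,-1,0.096,-0.126,0,0,0,0,-1])

```text
time: 5.6
ee_pos: [0.4434, 0.2376, 0.103]
orientation: [-0.001, 1.0, 0.0, 0.0]
contact_force: [-1.0, 0.6, -0.0]
width: 0.0005
grasp_force: 0.5
```

Emit:
arm_command(plan=[0.126,-0.096,0,0,0,0,-1,0.146,-0.061,0,0,0,0,-1,0.157,-0.021,0,0,0,0,-1])

```text
time: 5.98
ee_pos: [0.4783, 0.2236, 0.1028]
orientation: [-0.0, 1.0, 0.0, 0.0]
contact_force: [0.1, -0.2, -0.4]
width: 0.0004
grasp_force: 0.0
```

Emit:
arm_command(plan=[0.05,0.05,0,0,0,0,-1,0,0.03,0,0,0,0,-1])

```text
time: 6.22
ee_pos: [0.4816, 0.2272, 0.1028]
orientation: [-0.001, 1.0, -0.003, -0.0]
contact_force: [1.2, -23.8, 6.4]
width: 0.0004
grasp_force: 11.5
```

Emit:
arm_command(plan=[0,0.03,0,0,0,0,-1])

```text
time: 6.35
ee_pos: [0.4812, 0.2275, 0.1028]
orientation: [-0.001, 1.0, -0.005, -0.001]
contact_force: [-0.2, -34.7, 10.2]
width: 0.0002
grasp_force: 16.2
```

Emit:
arm_command(plan=[0,0.03,0,0,0,0,-1])

```text
time: 6.48
ee_pos: [0.4811, 0.2277, 0.1029]
orientation: [-0.002, 1.0, -0.007, -0.001]
contact_force: [0.2, -44.8, 11.2]
width: 0.0003
grasp_force: 20.9
```

Emit:
arm_command(plan=[0.094,-0.04,0,0,0,0,-1,0.094,0,0,0,0,0,-1,0.155,0.02,0,0,0,0,-1,0.144,0.06,0,0,0,0,-1])

```text
time: 6.98
ee_pos: [0.5217, 0.2359, 0.1031]
orientation: [-0.001, 1.0, -0.002, 0.001]
contact_force: [2.8, -8.5, 0.0]
width: 0.0008
grasp_force: 3.8
```

Emit:
arm_command(plan=[0.124,0.095,0,0,0,0,-1,0.095,0.124,0,0,0,0,-1,0.06,0.144,0,0,0,0,-1])

```text
time: 7.35
ee_pos: [0.5442, 0.2674, 0.1032]
orientation: [-0.0, 1.0, -0.0, 0.002]
contact_force: [3.3, -3.0, 2.0]
width: 0.0004
grasp_force: 2.2
```

Emit:
arm_command(plan=[0.02,0.155,0,0,0,0,-1,0,0.117,0,0,0,0,-1])

```text
time: 7.6
ee_pos: [0.546, 0.2901, 0.1035]
orientation: [-0.001, 1.0, 0.0, 0.002]
contact_force: [4.4, -2.1, -0.2]
width: 0.0006
grasp_force: 2.2
```

Emit:
arm_command(plan=[-0.01,0.117,0,0,0,0,-1,0,0.117,0,0,0,0,-1,-0.02,0.155,0,0,0,0,-1])

```text
time: 7.98
ee_pos: [0.5438, 0.3211, 0.1037]
orientation: [-0.001, 1.0, 0.001, 0.003]
contact_force: [4.5, -1.3, 2.0]
width: 0.0006
grasp_force: 1.9
```

Emit:
arm_command(plan=[-0.06,0.144,0,0,0,0,-1,-0.095,0.124,0,0,0,0,-1,-0.124,0.095,0,0,0,0,-1])

```text
time: 8.35
ee_pos: [0.5195, 0.3509, 0.1033]
orientation: [-0.001, 1.0, 0.001, 0.001]
contact_force: [2.5, 2.3, 2.5]
width: 0.0004
grasp_force: 1.7
```

Emit:
arm_command(plan=[-0.144,0.06,0,0,0,0,-1,-0.155,0.02,0,0,0,0,-1])

```text
time: 8.6
ee_pos: [0.4949, 0.3581, 0.1034]
orientation: [-0.001, 1.0, 0.002, 0.001]
contact_force: [2.6, 8.2, 2.2]
width: 0.0001
grasp_force: 4.2
```

Emit:
arm_command(plan=[-0.119,0,0,0,0,0,-1,-0.119,0,0,0,0,0,-1,-0.155,-0.02,0,0,0,0,-1])

```text
time: 8.98
ee_pos: [0.4627, 0.356, 0.1031]
orientation: [-0.001, 1.0, 0.001, 0.0]
contact_force: [0.7, 3.4, 3.0]
width: 0.0004
grasp_force: 2.6
```

Emit:
arm_command(plan=[-0.144,-0.06,0,0,0,0,-1,-0.124,-0.095,0,0,0,0,-1,-0.095,-0.124,0,0,0,0,-1])

```text
time: 9.35
ee_pos: [0.4322, 0.3321, 0.1024]
orientation: [-0.001, 1.0, 0.0, -0.002]
contact_force: [-1.7, 2.9, 0.7]
width: 0.0001
grasp_force: 1.5
```

```bash
cat > mark.py <<'E'
from h import *
import sys
np.set_printoptions(precision=4,suppress=True)
z=float(sys.argv[1])
for c in ("scene","side"):
    im=viewer.read_camera(c)
    for r in spotter.landmark_of(c,"ring_mark")[:2]:
        p=onz(c,r["centre"],z); d=p[:2]-[.486,.2915]
        print(c,round(r["p"],2),r["centre"],p,"r",np.hypot(*d),"deg",np.degrees(np.arctan2(d[1],d[0])))
    u=proj(c,np.array([.486,.2915,z])).astype(int)
    a=im[u[1]-35:u[1]+35,u[0]-40:u[0]+40,::-1]; cv2.imwrite(f"pics/m_{c}_{sys.argv[2]}.png",cv2.resize(a,None,fx=5,fy=5,interpolation=2))
    print(u)
A=[cv2.imread(f"pics/m_{c}_{sys.argv[2]}.png") for c in ("scene","side")]
cv2.imwrite(f"pics/m_{sys.argv[2]}.png",np.hstack(A))
E
python3 mark.py .113 a
```

```text
scene 0.61 [278.4, 217.0] [0.4549 0.2639 0.113 ] r 0.04157143654297567 deg -138.42290314875356
[276 211]
side 0.58 [296.6, 268.8] [0.4495 0.2679 0.113 ] r 0.04344641099461668 deg -147.07009821042809
side 0.32 [234.6, 378.8] [0.3508 0.5886 0.113 ] r 0.3263871001516839 deg 114.47798061689677
[277 268]
```

View pics/m_a.png

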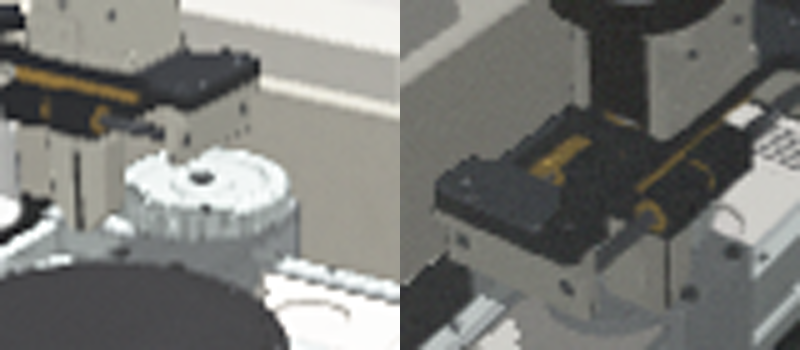

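Emit:
arm_command(plan=[-0.06,-0.144,0,0,0,0,-1,-0.02,-0.155,0,0,0,0,-1,0,-0.117,0,0,0,0,-1,0,-0.117,0,0,0,0,-1,0,-0.117,0,0,0,0,-1])

```text
time: 10.18
ee_pos: [0.4243, 0.279, 0.1019]
orientation: [-0.001, 1.0, -0.001, -0.004]
contact_force: [-11.1, 1.9, 6.4]
width: 0.0001
grasp_force: 5.4
```

Emit:
arm_command(plan=[0.02,-0.155,0,0,0,0,-1,0.06,-0.144,0,0,0,0,-1,0.095,-0.124,0,0,0,0,-1])

```text
time: 10.55
ee_pos: [0.4384, 0.244, 0.1017]
orientation: [-0.001, 1.0, -0.002, -0.005]
contact_force: [-8.3, -4.5, 3.7]
width: 0.0006
grasp_force: 5.0
```

Emit:
arm_command(plan=[0.124,-0.095,0,0,0,0,-1,0.144,-0.06,0,0,0,0,-1,0.155,-0.02,0,0,0,0,-1])

```text
time: 10.92
ee_pos: [0.4729, 0.2262, 0.1018]
orientation: [-0.001, 1.0, -0.005, -0.005]
contact_force: [-5.2, -24.9, 10.3]
width: -0.0002
grasp_force: 12.8
```

Emit:
arm_command(plan=[0.119,0,0,0,0,0,-1,0.119,0,0,0,0,0,-1,0.155,0.02,0,0,0,0,-1,0.144,0.06,0,0,0,0,-1,0.124,0.095,0,0,0,0,-1])

```text
time: 11.55
ee_pos: [0.532, 0.2422, 0.1028]
orientation: [0.0, 1.0, -0.003, 0.002]
contact_force: [8.0, -8.3, -0.6]
width: 0.0004
grasp_force: 4.5
```

```bash
python3 mark.py .115 b
```

```text
scene 0.88 [264.1, 209.1] [0.4771 0.3285 0.115 ] r 0.03805389640212834 deg 103.5099862466419
scene 0.54 [496.4, 309.2] [ 0.2989 -0.3518  0.115 ] r 0.6699196050501599 deg -106.2189869223302
[276 210]
side 0.9 [263.7, 278.0] [0.4887 0.3396 0.115 ] r 0.0481685410535892 deg 86.83195750520815
[277 267]
```

View pics/m_b.png

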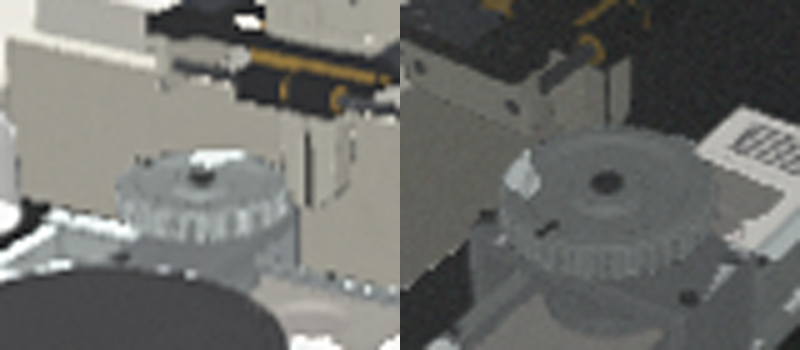

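Emit:
arm_command(plan=[0.095,0.124,0,0,0,0,-1,0.06,0.144,0,0,0,0,-1,0.015,0.155,0,0,0,0,-1,0,0.117,0,0,0,0,-1,0,0.117,0,0,0,0,-1,0,0.117,0,0,0,0,-1,-0.02,0.155,0,0,0,0,-1])

```text
time: 12.62
ee_pos: [0.5441, 0.32, 0.1037]
orientation: [-0.0, 1.0, 0.0, 0.003]
contact_force: [5.7, -0.4, 3.1]
width: 0.0006
grasp_force: 2.7
```

Emit:
arm_command(plan=[0.15,0,0,0,0,0,-1,0.05,0.1,0.3,0,0,0,-1,0,0,0.6,0,0,0,-1])

```text
time: 13.0
ee_pos: [0.5561, 0.3272, 0.1723]
orientation: [-0.0, 1.0, -0.002, -0.003]
contact_force: [0.7, -0.4, -0.0]
width: 0.0004
grasp_force: 0.0
```

```bash
python3 mark.py .117 c
python3 - <<'E'
from h import *
for c in ("scene","side"):
    for r in spotter.landmark_of(c,"push_end")[:1]: print(c,r["p"],onz(c,r["centre"],.032))
E
```

```text
scene 0.91 [266.5, 216.7] [0.4317 0.2879 0.117 ] r 0.05444142012511127 deg -176.18039801534704
scene 0.58 [497.2, 310.7] [ 0.2912 -0.3542  0.117 ] r 0.6744262475626835 deg -106.78685671710903
[276 210]
side 0.57 [293.6, 277.4] [0.4331 0.3019 0.117 ] r 0.05393737023942996 deg 168.92653616474354
side 0.3 [376.8, 249.9] [0.3297 0.0988 0.117 ] r 0.2481239871849288 deg -129.0307582089233
[277 267]
scene 0.75 [0.44196402 0.48720235 0.032     ]
side 0.69 [0.49224895 0.11834408 0.032     ]
```

View pics/m_c.png

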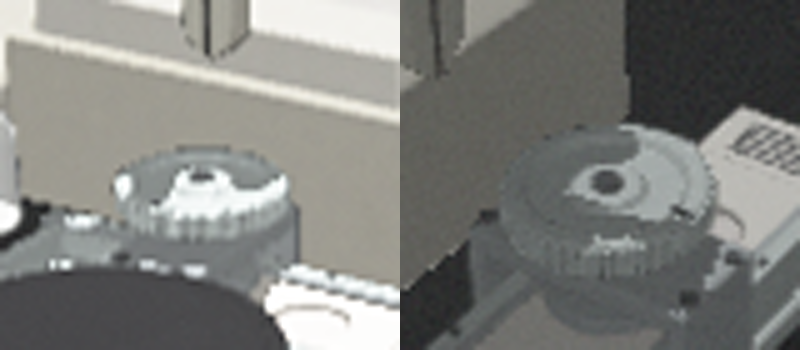

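Run:
```python
from h import *
for p in [(397,281),(379,262),(415,262),(372,292),(380,304),(440,290)]: print(p,onz("scene",p,0))
for p in [(423,180),(376,250),(396,250)]: print("side",p,onz("side",p,0))
```

```text
(397, 281) [ 0.48226162 -0.08931109  0.        ]
(379, 262) [ 0.553514   -0.00874832  0.        ]
(415, 262) [ 0.60677165 -0.09721062  0.        ]
(372, 292) [ 0.39938893 -0.05339978  0.        ]
(380, 304) [ 0.36021826 -0.0912226   0.        ]
(440, 290) [ 0.4973887  -0.20016452  0.        ]
side (423, 180) [ 0.47477156 -0.55177387  0.        ]
side (376, 250) [ 0.40364215 -0.0539062   0.        ]
side (396, 250) [ 0.35602848 -0.08682406  0.        ]
```

Emit:
arm_command(plan=[-0.4,-0.3,0.3,0,0,0,-1,-0.43,-0.4,0.3,0,0,-0.0271,-1,0,-0.45,0,0,0,-0.0271,-1,0,-0.45,0,0,0,-0.0271,-1,0,-0.45,0,0,0,-0.0271,-1,0,-0.45,0,0,0,-0.0271,-1,0,-0.44,0,0,0,-0.0271,-1,0,0,0,0,0,-0.0271,-1,0,0,0,0,0,-0.0271,-1,0,0,0,0,0,-0.0271,-1,0,0,0,0,0,0,-1])

```text
time: 14.68
ee_pos: [0.49, 0.0928, 0.2215]
orientation: [0.693, 0.721, -0.001, -0.001]
contact_force: [0.8, 0.2, -0.1]
width: 0.0005
grasp_force: 0.0
```

Run:
```python
from h import *
s=sensors.state();print(s["ee_pos"],s["orientation"],s["time"])
im=viewer.read_camera("wrist"); cv2.imwrite("pics/w3.png",im[:,:,::-1])
for n,z in [("push_end",.032),("ring_axis",.084)]:
    for r in spotter.landmark_of("wrist",n)[:1]: print(n,r["p"],r["centre"],onz("wrist",r["centre"],z))
```

```text
[0.48999669 0.09280178 0.22149239] [ 0.69255719  0.72136158 -0.0010588  -0.00094156] 14.675
push_end 0.75 [328.7, 188.2] [0.494172  0.1181703 0.032    ]
```

View pics/w3.png

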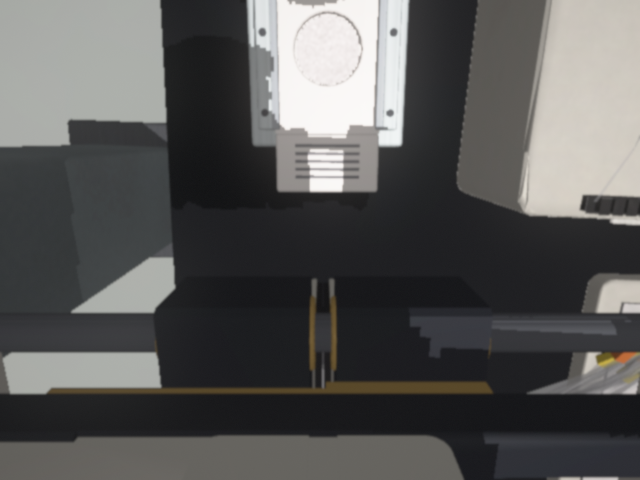

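Emit:
arm_command(plan=[0,0,-0.4,0,0,0,-1,0,0,-0.4,0,0,0,-1,0,0,-0.4,0,0,0,-1,0,0,-0.4,0,0,0,-1,0,0,-0.4,0,0,0,-1,0,0,-0.27,0,0,0,-1,0,0,0,0,0,0,-1])

```text
time: 15.7
ee_pos: [0.4895, 0.093, 0.0397]
orientation: [0.692, 0.722, -0.001, -0.001]
contact_force: [-0.6, 0.3, -0.1]
width: 0.0006
grasp_force: 0.0
```

Emit:
arm_command(plan=[0,0.1,0,0,0,0,-1,0,0.1,0,0,0,0,-1,-0.003,0.08,0,0,0,0,-1,-0.003,0.08,0,0,0,0,-1])

```text
time: 16.2
ee_pos: [0.4906, 0.1222, 0.0418]
orientation: [0.693, 0.721, 0.0, 0.001]
contact_force: [0.2, -3.0, 2.5]
width: 0.0007
grasp_force: 1.8
```

Emit:
arm_command(plan=[-0.004,0.09,-0.02,0,0,0,-1,-0.004,0.09,-0.02,0,0,0,-1,-0.004,0.09,0,0,0,0,-1,-0.004,0.09,0,0,0,0,-1,-0.004,0.09,0,0,0,0,-1,-0.004,0.09,0,0,0,0,-1])

```text
time: 16.95
ee_pos: [0.488, 0.1656, 0.0377]
orientation: [0.693, 0.721, -0.0, -0.0]
contact_force: [1.1, -1.8, -1.2]
width: 0.0005
grasp_force: 0.8
```

Emit:
arm_command(plan=[-0.003,0.06,0,0,0,0,-1,-0.002,0.05,0,0,0,0,-1,0,0.03,0,0,0,0,-1,0,0,0,0,0,0,-1])

```text
time: 17.45
ee_pos: [0.488, 0.1765, 0.0381]
orientation: [0.693, 0.721, 0.0, 0.0]
contact_force: [0.0, -0.2, 0.3]
width: 0.0004
grasp_force: 0.0
```

Emit:
arm_command(plan=[0,0.03,0,0,0,0,-1,0,0,0,0,0,0,-1])

```text
time: 17.7
ee_pos: [0.488, 0.1772, 0.0381]
orientation: [0.693, 0.721, -0.001, 0.001]
contact_force: [0.3, -8.7, 1.7]
width: 0.0004
grasp_force: 4.4
```

Emit:
arm_command(plan=[0,0.03,0,0,0,0,-1,0,0,0,0,0,0,-1])

```text
time: 17.95
ee_pos: [0.4879, 0.1774, 0.0381]
orientation: [0.693, 0.721, -0.002, 0.002]
contact_force: [0.4, -19.9, 4.8]
width: 0.0007
grasp_force: 10.4
```

Emit:
arm_command(plan=[0,0.03,0,0,0,0,-1,0,0,0,0,0,0,-1])

```text
time: 18.2
ee_pos: [0.4878, 0.1775, 0.0381]
orientation: [0.692, 0.721, -0.004, 0.002]
contact_force: [1.1, -33.1, 5.7]
width: 0.0006
grasp_force: 16.4
```

Emit:
arm_command(plan=[0,-0.15,0,0,0,0,-1,0,-0.4,0,0,0,0,-1,0,-0.5,0,0,0,0,-1,0,-0.2,0.5,0,0,0,-1,0,0,0.6,0,0,0,-1,0,0,0.6,0,0,0,-1,0,0,0.3,0,0,0,-1,0,0,0,0,0,0,-1])

```text
time: 19.2
ee_pos: [0.4889, 0.0837, 0.1998]
orientation: [0.693, 0.721, 0.002, 0.002]
contact_force: [-0.1, 0.2, -0.4]
width: 0.0001
grasp_force: 0.0
```

```bash
python3 - <<'E'
from h import *
im=viewer.read_camera("wrist"); cv2.imwrite("pics/w4.png",im[:,:,::-1])
for r in spotter.landmark_of("wrist","push_end")[:1]: print(r["p"],r["centre"],onz("wrist",r["centre"],.032))
E
python3 mark.py .117 d
```

```text
0.67 [326.8, 80.9] [0.48656231 0.18826806 0.032     ]
scene 0.97 [267.8, 217.0] [0.4319 0.2836 0.117 ] r 0.05471508955498254 deg -171.71144759393243
[276 210]
side 0.78 [291.4, 273.3] [0.4461 0.2925 0.117 ] r 0.03988712622488963 deg 178.50387058996685
[277 267]
```

View pics/w4.png

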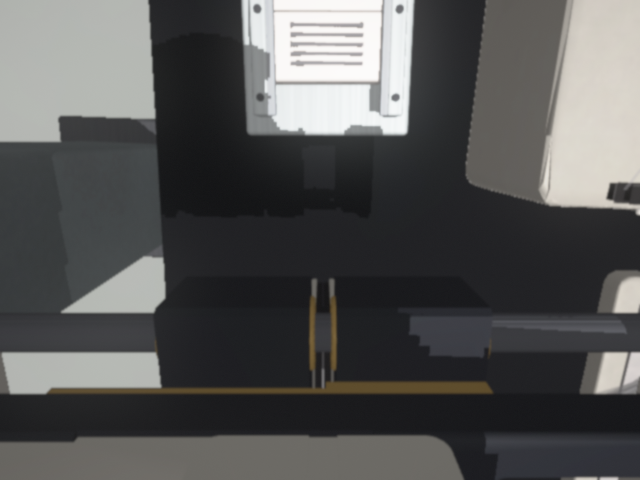

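The carrier's end is now inside the base plate, at image row 82. The measured y of 0.188 agrees with the 0.187 expected when it is home. The ring mark shows about two turns open.

```bash
python3 -c "
from h import *
print(arm.sign_off())"
```

```text
the job is handed in; nothing more can be done
None
```

The job is handed in: I loosened the ring about two turns (index mark reads about 12.4 rad) and pushed the carrier against the end stop; no verdict came back, and I didn't re-check the bystanders, though the arm kept clear of them.

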